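# Check a bedside table's lifting spindle with a pitch comb leaf

## Task

Check the thread of the bedside table's lifting spindle: pick up the four-toothed pitch comb leaf, lay it flat on the wooden ledge and feel along the spindle until all its teeth drop into the thread. Press it fully home with light but definite pressure for about a second, then let go and leave it sitting flat on the ledge, flush against the thread. Be gentle with the thread throughout, and leave the three-toothed leaf, the bottle, the peach ornament and the nut where they are.

Things in the scene. Friction and masses are not known exactly. Their poses are not given: they have to be found in the camera images.
- leaf4_grip (a point): Centre of the upright black grip bar of the four-toothed comb leaf (loose, about 130 g), 25 mm above the leaf's underside. The bar is 10 mm thick along x, 36 mm along y, and stands from 5 to 45 mm above the underside. x points from the bar towards the teeth, z up.
- leaf4_edge (a point): Middle of that leaf's front edge, at the roots of the teeth, half-way through the plate: 40 mm ahead (x) of and 22.5 mm below leaf4_grip, same axes. Four teeth stand out 4.5 mm beyond it at y = -15, -5, 5, 15 mm, tips 3.4 mm wide, sides sloping 15 degrees. When home this edge touches the thread crests.
- leaf4: The same four-toothed leaf: a flat steel plate 50 (x) x 46 (y) x 5 mm lying on its face, with teeth and bar. Origin on its underside, directly below leaf4_grip (25 mm lower), same axes; the plate reaches 10 mm behind and 40 mm ahead of it.
- leaf3_grip (a point): Centre of the grip bar of the other leaf, alike but with three teeth 15 mm apart; it does not fit this thread and must stay where it lies.
- spindle_mid (a point): Point on the spindle's axis midway between its two clips, 29.5 mm above the table. y runs along the spindle, x across it away from the ledge, z up. The clips are sprung: pushed in +x they give about 1 mm per 2 N (up to 10 mm) and return. With the leaf home, leaf4_edge is at x = -16 mm in this frame; with teeth standing on the crests, at -20.5 mm.
- cradle: Fixed wooden cradle with ledge, clips and steel spindle; origin on the table below spindle_mid (unpressed), same axes. Its base is 125 mm (x, from 85 mm before to 40 mm beyond the origin) x 230 mm x 10 mm thick.
- ledge_mid (a point): Middle of the ledge's flat top, fixed, 27 mm above the table, 62 mm deep (x), 130 mm long (y), on the -x side of the spindle; axes as spindle_mid, which lies 49 mm ahead in x. A leaf lying on the ledge is level with the spindle's axis.
- bottle_mid (a point): Centre of a small brown bottle, 26 mm across and 62 mm tall, standing; leave alone.
- peach_mid (a point): Centre of a peach-shaped ornament, 72 mm across and 64 mm tall; leave alone.
- nut_mid (a point): Centre of a plain round brass nut, 52 mm across and 30 mm tall; leave alone.
- clips: The two sprung clips with the spindle in them; origin and axes as spindle_mid. Spindle 224 mm long, 32 mm across, threaded over 160 mm: pitch 10, crests 3.4 wide, parallel grooves 5 mm deep. Where the crests lie lengthwise is NOT measured: the spindle sits up to 8 mm off centre in its clips, held by about 8 N of friction; find the grooves by feel or sight.

How it is judged:
On the way, in this order (a step that is already met when the one before it is completed fails the run):
1. the four-toothed leaf has been brought onto the ledge, lying flat, teeth not yet in the thread (z of leaf4_edge in the frame of spindle_mid between -0.003 and 0.004 m and x of leaf4_edge in the frame of spindle_mid between -0.06 and -0.0185 m and y of leaf4_edge in the frame of spindle_mid between -0.055 and 0.055 m), for 0.1 s.
2. the leaf, fully home in the thread, is pressed against it with 2 N or more for 0.4 s (contact force between leaf4 and clips above 2 N and horizontal distance between spindle_mid and ledge_mid above 0.0498 m and x of leaf4_edge in the frame of spindle_mid above -0.0176 m and angle between the x axis of leaf4 and the x axis of spindle_mid, either way round below 0.06 rad), for 0.4 s.
At the end, for the whole second after the job is handed in: The four-toothed leaf, released and at rest, lies flat on the ledge (tilt under 0.05 rad, height within 2 mm, within 55 mm of the ledge's middle), square to the spindle within 0.06 rad, its front edge within 1.8 mm of the thread crests. The other things are within 20 mm of where they were (x of leaf4_edge in the frame of spindle_mid between -0.0178 and -0.014 m and y of leaf4_edge in the frame of spindle_mid between -0.055 and 0.055 m and z of leaf4_edge in the frame of spindle_mid between -0.002 and 0.002 m and angle between the x axis of leaf4 and the x axis of spindle_mid, either way round below 0.06 rad and angle between leaf4's own z axis and vertical below 0.05 rad and linear speed of leaf4 below 0.01 m/s); the robot touches nothing.
It fails at once if the thread is pressed with more than 16 N by the leaf or the robot (contact force between any of leaf4, the fingers, the arm and clips above 16 N).
It fails at once if the three-toothed leaf, the bottle, the peach or the nut is moved by more than 20 mm (distance of any of leaf3_grip, bottle_mid, peach_mid, nut_mid from where it was at the start of the episode above 0.02 m).
It also fails if it takes over 58 s, if anything falls off the work surface, if the arm or the gripper's body presses on something with over 40 N, if the wrist force passes 120 N, or if a joint passes its speed limit or range.

## Robot

A 6-joint arm with a two-finger parallel gripper is mounted at the origin on the work surface. World frame = base frame: x ahead of the robot, y to its left, z up, the work surface at z = 0. Lengths are in m, angles in rad, forces in N, time in s.
With the tool pointing down it reaches from about 0.25 to 0.775 m from the base axis. Payload 4 kg.
Tool frame: the origin (TCP) lies at the very end of the fingers, on their centre line; the grasp point (between the pads) lies 19 mm behind it; z points along the fingers, x is the direction in which the jaws open and shut, and the axes are right-handed (so a half turn about z gives the same grasp; the last joint's range is limited). The gripper opens to 94 mm and grips with 3 to 60 N. Pads are 16 mm wide; open, the fingers measure 119 mm over their backs; the gripper's body (75 mm by 177 mm) begins 78 mm behind the grasp point.
Start: joints at [1.195, 0.087, 1.371, -0, 1.684, -0.103], TCP at [0.148, 0.53, 0.206] pointing down, gripper open.
Joint ranges: [-3.1, 3.1], [-0.76, 2.03], [0.27, 2.55], [-1.08, 4.22], [0.17, 2.65], [-2.57, 2.57]. Speed limits (rad/s): [2.79, 2.79, 3.14, 3.14, 3.14, 3.14].

## Interface

Orientations are given as [roll, pitch, yaw] about the fixed x, y, z axes, in that order (R = Rz(yaw) Ry(pitch) Rx(roll)).
In Python, from bench import robot, cams, ticket gives the robot as it stands.
- The arm moves only by the tool jog_arm, never from a script. Its argument "series" is a list of rows, each an object of numbers: "x", "y", "z": the shift along the tool's x, y, z in m; "rx", "ry", "rz": the turn, a rotation vector about the tool's x, y, z in degrees. A call has 1 to 12 rows; each row shifts and turns the pose as measured when the row begins, along the tool's axes as they then stand; what a row does not reach is not made up. A row lasts 1/12 s, in which the tool goes at most 41.7 mm and 7.16 degrees, less where a joint would pass 70% of its speed; a pose out of reach is approached as far as the arm can. A call with a gripper value outside its range is refused whole. "claw" is the opening, from 0 (shut) to 1 (fully open), set as the call begins (left out, the last holds). The fingers move at their own pace and stop on an object; the grip force is fixed at half the most. Time passes only in rows, so rows that do not move let the fingers close. It gives the time, the measured TCP pose, the force and the opening at its end, in the units of the state.
- robot.get_obs(): the state, without advancing time (a new reading comes with each control period).
- cams.snapshot(name): name is "scene" or "top" or "wrist"; returns a dict with "img" (480x640x3 uint8, red, green, blue), "mtx" (3x3 intrinsics, pixels), "k1" (the pictures are not rectified: a ray, as slopes to the right and down, at radius r is drawn at 1 + k1 r^2 times it, then the intrinsics apply), "origin" and "attitude" of the camera in the world. Camera axes: x right, y down, z forward; pixel columns grow to the right and rows downward; lengths in m; the calibration is good to about 2 mm. A picture is of the moment at which its call begins. There is no depth.
- ticket.close_job(): hands the job in, once; it reports no verdict.
Trained networks look in a picture, given as the dict that the camera call returned (one of the last four; its "shot" number tells which), for a name from the list of things; names that differ only in an ending like _2 or _b are one class to them, and where a whole thing is asked for, a point or a joint stands for the part that bears it (a point fixed in the world has none). Each returns a list of dicts, best first, with "p" (0 to 1); they miss things now and then, are a little off and sometimes report something else, mostly with a low value. They report only what shows in the picture. A call takes as long as a camera call.
- cams.look_for(thing, picture): "bbox" ([left, top, width, height] in pixels, round what is visible of it).
The state is a dict: "time": time; "joint_positions": joint angles; "qvel": joint speeds; "joint_torque": joint torques, N m; "tool_pos": TCP position; "ee_rot": TCP orientation; "wrist_force": force on the tool from outside, world axes, zero at the start; "wrist_torque": the same for the moment, N m; "width": finger opening in m.
Only numpy, scipy, OpenCV 4.12 (cv2) and the standard library are available. Lean on these libraries where they do the work, as an engineer would, in place of code of your own. Each camera call takes 0.05 s, during which the arm holds its last target.

## Working session

There is one attempt and no reset: what is moved stays moved. The work goes in short steps, Python scripts to look and compute and a tool call to move; the robot and the scene stay as the last step left them, time stands still between calls to the robot, and variables do not carry over. Pictures are saved under pics/ and viewed, and the job is handed in when it is done.

Besides the shell and the picture viewer there is one more tool, called after "Request:" as name(argument=value, ...), one argument or row to a line, values as JSON. jog_arm: Moves the arm, as the interface text tells. Its arguments: {"type":"object","properties":{"series":{"type":"array","items":{"type":"object","properties":{"x":{"type":"number"},"y":{"type":"number"},"z":{"type":"number"},"rx":{"type":"number"},"ry":{"type":"number"},"rz":{"type":"number"}}}},"claw":{"type":"number"}},"required":["series"]}

```bash
mkdir -p pics; ls; cat > h.py <<'E'
import numpy as np, cv2, pickle
from bench import robot, cams, ticket
def snap(n,f=None):
    s=cams.snapshot(n)
    if f: cv2.imwrite('pics/'+f,cv2.cvtColor(s['img'],cv2.COLOR_RGB2BGR)); pickle.dump(s,open('pics/'+f+'.pkl','wb'))
    return s
E
python3 - <<'E'
from h import *
print(robot.get_obs())
for n in ['scene','top','wrist']:
    s=snap(n,n+'0.png'); print(n,{k:v for k,v in s.items() if k!='img'})
    for t in ['leaf4_grip','leaf4','leaf3_grip','spindle_mid','cradle','ledge_mid','bottle_mid','peach_mid','nut_mid']:
        try: print(t,[(d['bbox'],round(d['p'],2)) for d in cams.look_for(t,s)][:3])
        except Exception as e: print(t,e)
E
```

```text
pics
{'time': 0.0, 'joint_positions': array([ 1.19490674e+00,  8.79413252e-02,  1.37221720e+00, -3.07661325e-05,
        1.68357518e+00, -1.03092481e-01]), 'qvel': array([-0.00018716,  0.00052231,  0.00187515, -0.00184048,  0.00053591,
        0.0007148 ]), 'joint_torque': array([ 1.81675296e-04, -3.40186501e+01, -3.02422607e+01,  7.17567257e-02,
        3.30996746e-02, -2.01961711e-04]), 'tool_pos': array([0.14799909, 0.52916154, 0.20433043]), 'ee_rot': array([-3.14140273e+00,  2.13283580e-03,  1.29799599e+00]), 'wrist_force': array([ 0.63691968,  0.28136107, -0.0348012 ]), 'wrist_torque': array([ 0.02887152, -0.03398071,  0.02691309]), 'width': 0.09415597968286013}
scene {'mtx': array([[470.67435966,   0.        , 317.39792307],
       [  0.        , 470.67435966, 242.2746833 ],
       [  0.        ,   0.        ,   1.        ]]), 'k1': -0.03076436406663159, 'origin': array([1.25204137, 0.04127869, 0.71223102]), 'attitude': array([-2.32762615,  0.02008971,  1.58597168]), 'shot': 1}
leaf4_grip [([232.7, 205.3, 13.8, 25.3], 0.96), ([317.2, 250.5, 114.4, 41.3], 0.73)]
leaf4 [([226.7, 
[... 917 characters left out ...]
e_mid [([229.8, 211.3, 107.4, 74.4], 0.64)]
bottle_mid [([356.4, 304.2, 27.0, 26.8], 0.6), ([341.5, 161.4, 9.6, 18.1], 0.47)]
peach_mid [([192.9, 340.3, 32.3, 28.9], 0.71)]
nut_mid [([355.5, 306.2, 28.0, 25.4], 0.77)]
wrist {'mtx': array([[404.35675409,   0.        , 331.31085984],
       [  0.        , 404.35675409, 234.88187989],
       [  0.        ,   0.        ,   1.        ]]), 'k1': -0.050111998260844504, 'origin': array([0.07485432, 0.5506372 , 0.38493898]), 'attitude': array([ 2.87988202e+00, -9.89941996e-04,  1.29858025e+00]), 'shot': 3}
leaf4_grip []
leaf4 []
leaf3_grip []
spindle_mid []
cradle []
ledge_mid []
bottle_mid []
peach_mid [([149.8, 417.7, 47.3, 58.0], 0.85)]
nut_mid []
```

```bash
python3 - <<'E'
import cv2
a=cv2.imread('pics/top0.png'); cv2.imwrite('pics/top0z.png',cv2.resize(a[140:390,170:490],(800,625),interpolation=3)[:600])
b=cv2.imread('pics/scene0.png'); cv2.imwrite('pics/scene0z.png',cv2.resize(b[165:365,165:455],(800,552),interpolation=3))
E
```

```text
(no output)
```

View pics/top0z.png

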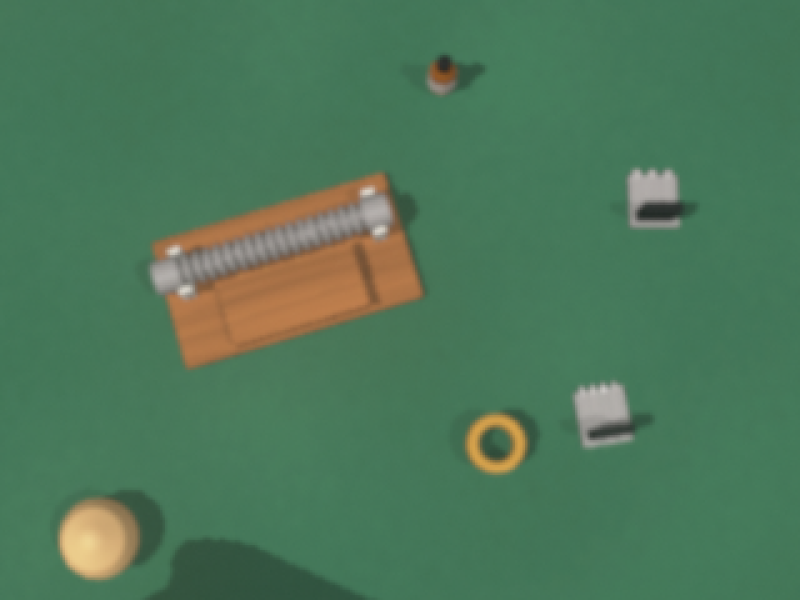

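View pics/scene0z.png

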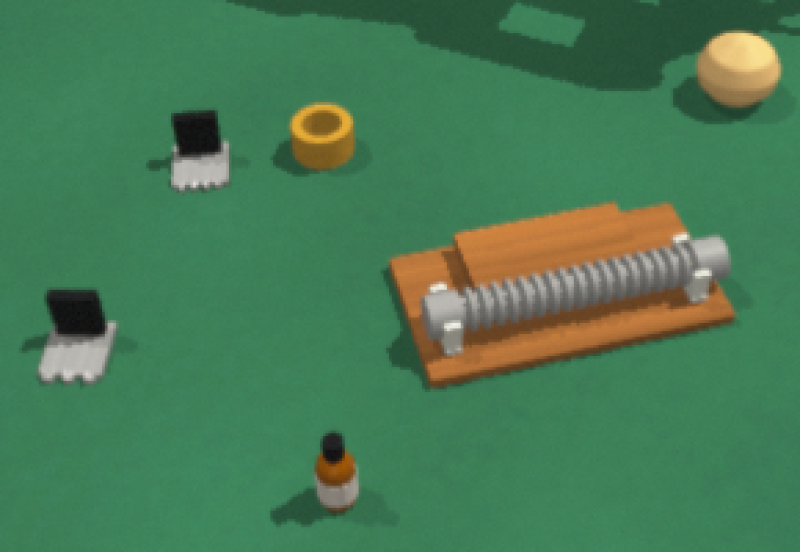

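```bash
cat >> h.py <<'E'
from scipy.spatial.transform import Rotation as Rn
def ray(s,uv):
    uv=np.atleast_2d(np.array(uv,float))
    n=cv2.undistortPoints(uv[:,None],s['mtx'],np.array([s['k1'],0,0,0.]))[:,0]
    d=np.c_[n,np.ones(len(n))]@Rn.from_euler('xyz',s['attitude']).as_matrix().T
    return d
def onz(s,uv,z):
    d=ray(s,uv); o=s['origin']; return o+d*((z-o[2])/d[:,2])[:,None]
def proj(s,P):
    P=np.atleast_2d(P); R=Rn.from_euler('xyz',s['attitude'])
    r=R.inv(); return cv2.projectPoints(np.array(P,float),r.as_rotvec(),r.apply(-s['origin']),s['mtx'],np.array([s['k1'],0,0,0.]))[0][:,0]
E
python3 - <<'E'
from h import *
t=pickle.load(open('pics/top0.png.pkl','rb')); c=pickle.load(open('pics/scene0.png.pkl','rb'))
Z=lambda p:[170+p[0]*.4,140+p[1]*.4]; S=lambda p:[165+p[0]*.3625,165+p[1]*.3625]
for nm,p,z in [('leaf4 plate c',(603,415),.005),('tooth edge L',(576,393),.005),('tooth edge R',(624,386),.005),('rearL',(584,447),.005),('rearR',(632,440),.005),
 ('ledge c',(295,293),.027),('base L rear',(187,368),.01),('base R rear',(424,294),.01),('base L front',(155,243),.01),('base R front',(386,173),.01),('spL',(152,275),.0295),('spR',(392,208),.0295),
 ('ledgeRL',(235,346),.027),('ledgeRR',(377,302),.027),('ledgeFL',(215,280),.027),('ledgeFR',(358,245),.027)]:
    print(nm,onz(t,Z(p),z)[0].round(4))
for nm,p,z in [('s leaf4 teeth L',(172,186),.0025),('teeth R',(228,184),.0025),('nut',(322,160),0),('base L rear',(390,262),.01),('base R front',(734,320),.01),('base L front',(433,382),.01),('base R rear',(672,206),.01)]:
    print(nm,onz(c,S(p),z)[0].round(4))
E
```

```text
leaf4 plate c [ 0.4398 -0.1677  0.005 ]
tooth edge L [ 0.4607 -0.1441  0.005 ]
tooth edge R [ 0.4656 -0.1888  0.005 ]
rearL [ 0.4114 -0.1485  0.005 ]
rearR [ 0.4161 -0.1929  0.005 ]
ledge c [0.5586 0.1109 0.027 ]
base L rear [0.4943 0.2135 0.01  ]
base R rear [ 0.5565 -0.0077  0.01  ]
base L front [0.6131 0.2439 0.01  ]
base R front [0.6736 0.0239 0.01  ]
spL [0.5791 0.2425 0.0295]
spR [0.6348 0.0195 0.0295]
ledgeRL [0.5115 0.1665 0.027 ]
ledgeRR [0.5479 0.0361 0.027 ]
ledgeFL [0.573  0.1845 0.027 ]
ledgeFR [0.6015 0.052  0.027 ]
s leaf4 teeth L [ 0.467  -0.1886  0.0025]
teeth R [ 0.4649 -0.1427  0.0025]
nut [ 0.4327 -0.0679  0.    ]
base L rear [ 0.5624 -0.0064  0.01  ]
base R front [0.6222 0.2439 0.01  ]
base L front [0.679  0.0272 0.01  ]
base R rear [0.5016 0.2143 0.01  ]
```

```bash
cat >> h.py <<'E'
import math
def plan(x,y,z,yaw,n=None,obs=None,show=True):
    """rows from measured pose to target, tool pointing straight down"""
    o=obs or robot.get_obs(); p=np.array(o['tool_pos']); R=Rn.from_euler('xyz',o['ee_rot'])
    T=Rn.from_euler('xyz',[np.pi,0,yaw]); g=np.array([x,y,z])
    rv=(R.inv()*T).as_rotvec()
    m=max(np.linalg.norm(g-p)/.040,np.degrees(np.linalg.norm(rv))/7.0); n=n or max(1,math.ceil(m))
    for i in range(n):
        d=R.inv().apply((g-p)/(n-i)); r=(R.inv()*T).as_rotvec()/(n-i)
        print('{"x":%.4f,"y":%.4f,"z":%.4f,"rx":%.2f,"ry":%.2f,"rz":%.2f},'%(*d,*np.degrees(r)))
        p=p+R.apply(d); R=R*Rn.from_rotvec(r)
E
python3 -c "
from h import *
plan(.424,-.15,.2,.09)"
```

```text
{"x":-0.0305,"y":0.0236,"z":0.0003,"rx":-0.00,"ry":-0.00,"rz":3.64},
{"x":-0.0290,"y":0.0255,"z":0.0003,"rx":-0.00,"ry":-0.00,"rz":3.64},
{"x":-0.0273,"y":0.0273,"z":0.0003,"rx":-0.00,"ry":-0.00,"rz":3.64},
{"x":-0.0255,"y":0.0290,"z":0.0003,"rx":-0.00,"ry":-0.00,"rz":3.64},
{"x":-0.0236,"y":0.0305,"z":0.0003,"rx":-0.00,"ry":-0.00,"rz":3.64},
{"x":-0.0216,"y":0.0320,"z":0.0003,"rx":-0.00,"ry":-0.00,"rz":3.64},
{"x":-0.0196,"y":0.0333,"z":0.0003,"rx":-0.00,"ry":-0.00,"rz":3.64},
{"x":-0.0174,"y":0.0345,"z":0.0003,"rx":-0.00,"ry":-0.00,"rz":3.64},
{"x":-0.0152,"y":0.0355,"z":0.0003,"rx":-0.00,"ry":-0.00,"rz":3.64},
{"x":-0.0129,"y":0.0364,"z":0.0003,"rx":-0.00,"ry":-0.00,"rz":3.64},
{"x":-0.0105,"y":0.0371,"z":0.0003,"rx":-0.00,"ry":-0.00,"rz":3.64},
{"x":-0.0082,"y":0.0377,"z":0.0003,"rx":-0.00,"ry":-0.00,"rz":3.64},
{"x":-0.0058,"y":0.0382,"z":0.0003,"rx":-0.00,"ry":-0.00,"rz":3.64},
{"x":-0.0033,"y":0.0385,"z":0.0003,"rx":-0.00,"ry":-0.00,"rz":3.64},
{"x":-0.0009,"y":0.0386,"z":0.0003,"rx":-0.00,"ry":-0.00,"rz":3.64},
{"x":0.0016,"y":0.0386,"z":0.0003,"rx":-0.00,"ry":-0.00,"rz":3.64},
{"x":0.0040,"y":0.0384,"z":0.0003,"rx":-0.00,"ry":-0.00,"rz":3.64},
{"x":0.0065,"y":0.0381,"z":0.0003,"rx":-0.00,"ry":-0.00,"rz":3.64},
{"x":0.0089,"y":0.0376,"z":0.0003,"rx":-0.00,"ry":-0.00,"rz":3.64},
```

Request:
jog_arm(
  series=[
    {"x":-0.0305,"y":0.0236,"rz":3.6},
    {"x":-0.029,"y":0.0255,"rz":3.6},
    {"x":-0.0273,"y":0.0273,"rz":3.6},
    {"x":-0.0255,"y":0.029,"rz":3.6},
    {"x":-0.0236,"y":0.0305,"rz":3.6},
    {"x":-0.0216,"y":0.032,"rz":3.6},
    {"x":-0.0196,"y":0.0333,"rz":3.6},
    {"x":-0.0174,"y":0.0345,"rz":3.6},
    {"x":-0.0152,"y":0.0355,"rz":3.6},
    {"x":-0.0129,"y":0.0364,"rz":3.6},
    {"x":-0.0105,"y":0.0371,"rz":3.6},
    {"x":-0.0082,"y":0.0377,"rz":3.6},
  ],
)

```text
invalid input
```

```bash
python3 -c "
from h import *
print(robot.get_obs()['wrist_force']);plan(.424,-.15,.2,.09)"
```

```text
[ 0.43146992 -0.8741009   0.47559348]
{"x":-0.0305,"y":0.0236,"z":0.0003,"rx":-0.00,"ry":-0.00,"rz":3.64},
{"x":-0.0290,"y":0.0255,"z":0.0003,"rx":-0.00,"ry":-0.00,"rz":3.64},
{"x":-0.0273,"y":0.0273,"z":0.0003,"rx":-0.00,"ry":-0.00,"rz":3.64},
{"x":-0.0255,"y":0.0290,"z":0.0003,"rx":-0.00,"ry":-0.00,"rz":3.64},
{"x":-0.0236,"y":0.0305,"z":0.0003,"rx":-0.00,"ry":-0.00,"rz":3.64},
{"x":-0.0216,"y":0.0320,"z":0.0003,"rx":-0.00,"ry":-0.00,"rz":3.64},
{"x":-0.0196,"y":0.0333,"z":0.0003,"rx":-0.00,"ry":-0.00,"rz":3.64},
{"x":-0.0174,"y":0.0345,"z":0.0003,"rx":-0.00,"ry":-0.00,"rz":3.64},
{"x":-0.0152,"y":0.0355,"z":0.0003,"rx":-0.00,"ry":-0.00,"rz":3.64},
{"x":-0.0129,"y":0.0364,"z":0.0003,"rx":-0.00,"ry":-0.00,"rz":3.64},
{"x":-0.0105,"y":0.0371,"z":0.0003,"rx":-0.00,"ry":-0.00,"rz":3.64},
{"x":-0.0082,"y":0.0377,"z":0.0003,"rx":-0.00,"ry":-0.00,"rz":3.64},
{"x":-0.0058,"y":0.0382,"z":0.0003,"rx":-0.00,"ry":-0.00,"rz":3.64},
{"x":-0.0033,"y":0.0385,"z":0.0003,"rx":-0.00,"ry":-0.00,"rz":3.64},
{"x":-0.0009,"y":0.0386,"z":0.0003,"rx":-0.00,"ry":-0.00,"rz":3.64},
{"x":0.0016,"y":0.0386,"z":0.0003,"rx":-0.00,"ry":-0.00,"rz":3.64},
{"x":0.0040,"y":0.0384,"z":0.0003,"rx":-0.00,"ry":-0.00,"rz":3.64},
{"x":0.0065,"y":0.0381,"z":0.0003,"rx":-0.00,"ry":-0.00,"rz":3.64},
{"x":0.0089,"y":0.0376,"z":0.0003,"rx":-0.00,"ry":-0.00,"rz":3.64},
```

Request:
jog_arm(
  series=[
    {"x":-0.03,"y":0.024,"z":0,"rx":0,"ry":0,"rz":3.6},
    {"x":-0.029,"y":0.025,"z":0,"rx":0,"ry":0,"rz":3.6},
  ],
  claw=1,
)

```text
time: 1.67
tool_pos: [0.1759, 0.4615, 0.2031]
ee_rot: [-3.14, 0.002, 1.175]
wrist_force: [0.8, -0.1, 0.1]
width: 0.0938
```

Request:
jog_arm(
  series=[
    {"x":-0.027,"y":0.027,"z":0,"rx":0,"ry":0,"rz":3.6},
    {"x":-0.0255,"y":0.029,"z":0,"rx":0,"ry":0,"rz":3.6},
    {"x":-0.0236,"y":0.0305,"z":0,"rx":0,"ry":0,"rz":3.6},
    {"x":-0.0216,"y":0.032,"z":0,"rx":0,"ry":0,"rz":3.6},
    {"x":-0.0196,"y":0.0333,"z":0,"rx":0,"ry":0,"rz":3.6},
    {"x":-0.0174,"y":0.0345,"z":0,"rx":0,"ry":0,"rz":3.6},
    {"x":-0.0152,"y":0.0355,"z":0,"rx":0,"ry":0,"rz":3.6},
    {"x":-0.013,"y":0.0364,"z":0,"rx":0,"ry":0,"rz":3.6},
    {"x":-0.0105,"y":0.037,"z":0,"rx":0,"ry":0,"rz":3.6},
    {"x":-0.008,"y":0.0375,"z":0,"rx":0,"ry":0,"rz":3.6},
    {"x":-0.006,"y":0.038,"z":0,"rx":0,"ry":0,"rz":3.6},
    {"x":-0.0033,"y":0.0385,"z":0,"rx":0,"ry":0,"rz":3.6},
  ],
  claw=1,
)

```text
time: 2.67
tool_pos: [0.3502, 0.0132, 0.2049]
ee_rot: [3.138, -0.01, 0.394]
wrist_force: [1.3, 0.3, 0.3]
width: 0.0939
```

```bash
python3 -c "
from h import *
print(robot.get_obs()['wrist_force']);plan(.424,-.15,.2,.09)"
```

```text
[1.2989246  0.27225846 0.28994814]
{"x":0.0011,"y":0.0358,"z":0.0011,"rx":0.02,"ry":-0.12,"rz":3.48},
{"x":0.0033,"y":0.0357,"z":0.0011,"rx":0.02,"ry":-0.12,"rz":3.48},
{"x":0.0054,"y":0.0354,"z":0.0011,"rx":0.02,"ry":-0.12,"rz":3.48},
{"x":0.0076,"y":0.0350,"z":0.0010,"rx":0.02,"ry":-0.12,"rz":3.48},
{"x":0.0097,"y":0.0345,"z":0.0010,"rx":0.02,"ry":-0.12,"rz":3.48},
```

Request:
jog_arm(
  series=[
    {"x":0.001,"y":0.036,"z":0.001,"rx":0,"ry":0,"rz":3.5},
    {"x":0.003,"y":0.036,"z":0.001,"rx":0,"ry":0,"rz":3.5},
    {"x":0.0055,"y":0.0355,"z":0.001,"rx":0,"ry":0,"rz":3.5},
    {"x":0.0075,"y":0.035,"z":0.001,"rx":0,"ry":0,"rz":3.5},
    {"x":0.01,"y":0.0345,"z":0.001,"rx":0,"ry":0,"rz":3.5},
    {"x":0,"y":0,"z":0,"rx":0,"ry":0,"rz":0},
  ],
  claw=1,
)

```text
time: 3.17
tool_pos: [0.4251, -0.1674, 0.2017]
ee_rot: [3.138, -0.016, 0.059]
wrist_force: [0.1, -0.6, -0.6]
width: 0.0941
```

```bash
python3 -c "
from h import *
o=robot.get_obs();print(o['tool_pos'],o['ee_rot'],o['wrist_force'])
s=snap('wrist','w1.png');print(cams.look_for('leaf4',s)[:2],s['origin'],s['attitude'])
"
```

```text
[ 0.42513063 -0.167398    0.20170477] [ 3.13801061 -0.01633289  0.05938194] [ 0.06022052 -0.58720589 -0.57323407]
[] [ 0.41665003 -0.09126832  0.38084088] [ 2.8772979  -0.01679215  0.0599368 ]
```

View pics/w1.png

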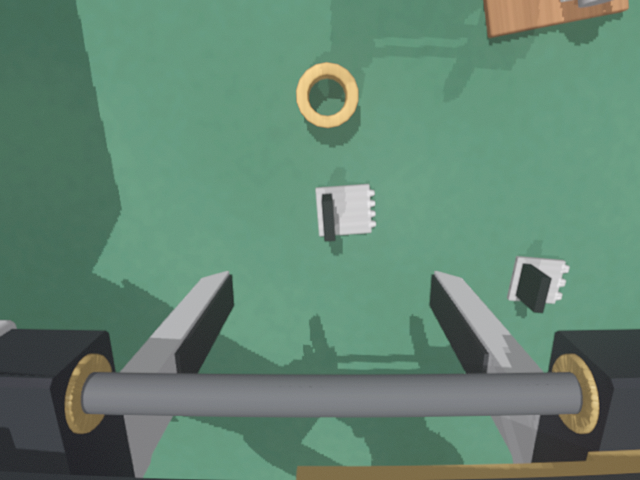

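```bash
python3 -c "
import cv2
a=cv2.imread('pics/w1.png'); cv2.imwrite('pics/w1z.png',cv2.resize(a[170:250,300:390],None,fx=7,fy=7,interpolation=2))"
```

```text
(no output)
```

View pics/w1z.png

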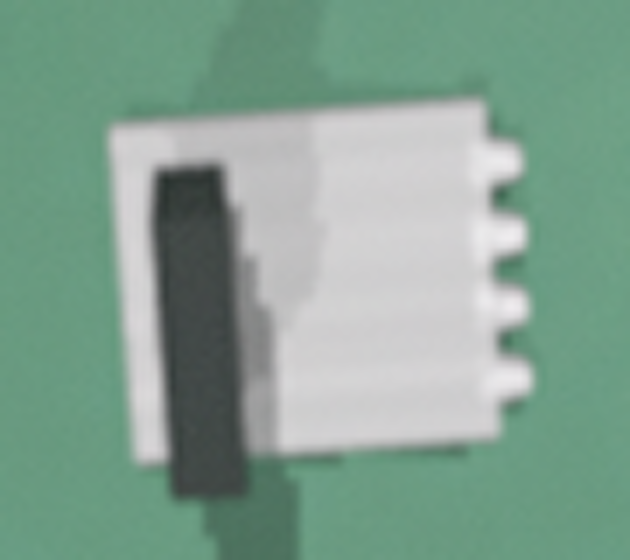

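```bash
python3 -c "
from h import *
s=pickle.load(open('pics/w1.png.pkl','rb'))
Z=lambda p:[300+(p[0]+.5)/7-.5,170+(p[1]+.5)/7-.5]
P=onz(s,[Z(p) for p in [(112,125),(485,100),(500,436),(137,463)]],.005);print(P.round(4))
d=(P[1]+P[2]-P[0]-P[3])/2; e=(P[0]+P[1]-P[2]-P[3])/2
print(np.linalg.norm(d),np.linalg.norm(e),np.arctan2(d[1],d[0]),np.arctan2(-e[0],e[1]))
c=P.mean(0); y=np.arctan2(d[1],d[0]); print(c,'grip',c-.015*np.array([np.cos(y),np.sin(y),0]))
plan(*(c-.015*np.array([np.cos(y),np.sin(y),0]))[:2],.1,.09)
"
```

```text
[[ 0.4116 -0.1474  0.005 ]
 [ 0.4611 -0.1412  0.005 ]
 [ 0.467  -0.1873  0.005 ]
 [ 0.4174 -0.1939  0.005 ]]
0.04997632574877436 0.04664748583780535 0.1286946430147954 0.1258155402064572
[ 0.43928825 -0.16746881  0.005     ] grip [ 0.4244123 -0.1693939  0.005    ]
{"x":-0.0005,"y":0.0020,"z":0.0341,"rx":0.02,"ry":-0.31,"rz":-0.48},
{"x":-0.0003,"y":0.0020,"z":0.0341,"rx":0.02,"ry":-0.31,"rz":-0.48},
{"x":-0.0002,"y":0.0020,"z":0.0341,"rx":0.02,"ry":-0.31,"rz":-0.48},
```

```bash
python3 -c "
from h import *
plan(.4244,-.1694,.05,.127,6)"
```

```text
{"x":-0.0004,"y":0.0010,"z":0.0254,"rx":0.01,"ry":-0.15,"rz":-0.59},
{"x":-0.0003,"y":0.0010,"z":0.0254,"rx":0.01,"ry":-0.15,"rz":-0.59},
{"x":-0.0003,"y":0.0010,"z":0.0254,"rx":0.01,"ry":-0.15,"rz":-0.59},
{"x":-0.0002,"y":0.0010,"z":0.0254,"rx":0.01,"ry":-0.15,"rz":-0.59},
{"x":-0.0002,"y":0.0010,"z":0.0254,"rx":0.01,"ry":-0.15,"rz":-0.59},
{"x":-0.0001,"y":0.0010,"z":0.0254,"rx":0.01,"ry":-0.15,"rz":-0.59},
```

Request:
jog_arm(
  series=[
    {"x":-0.0004,"y":0.001,"z":0.025,"rx":0,"ry":-0.15,"rz":-0.6},
    {"x":-0.0003,"y":0.001,"z":0.025,"rx":0,"ry":-0.15,"rz":-0.6},
    {"x":-0.0003,"y":0.001,"z":0.025,"rx":0,"ry":-0.15,"rz":-0.6},
    {"x":-0.0002,"y":0.001,"z":0.025,"rx":0,"ry":-0.15,"rz":-0.6},
    {"x":-0.0002,"y":0.001,"z":0.025,"rx":0,"ry":-0.15,"rz":-0.6},
    {"x":0,"y":0.001,"z":0.025,"rx":0,"ry":-0.15,"rz":-0.6},
  ],
  claw=0.45,
)

```text
time: 3.77
tool_pos: [0.4297, -0.1646, 0.0579]
ee_rot: [3.13, -0.019, 0.143]
wrist_force: [0.2, -0.1, 0.3]
width: 0.0575
```

```bash
python3 -c "
from h import *
o=robot.get_obs();print(o['tool_pos'],o['ee_rot'],o['wrist_force'])
plan(.4244,-.1694,.012,.127,4)"
```

```text
[ 0.42973679 -0.1645589   0.05790377] [ 3.1304283  -0.0188905   0.14318589] [ 0.21822392 -0.12975933  0.27233228]
{"x":-0.0017,"y":0.0009,"z":0.0115,"rx":0.16,"ry":-0.27,"rz":0.23},
{"x":-0.0017,"y":0.0009,"z":0.0115,"rx":0.16,"ry":-0.27,"rz":0.23},
{"x":-0.0016,"y":0.0010,"z":0.0115,"rx":0.16,"ry":-0.27,"rz":0.23},
{"x":-0.0015,"y":0.0010,"z":0.0115,"rx":0.16,"ry":-0.27,"rz":0.23},
```

Request:
jog_arm(
  series=[
    {"x":-0.002,"y":0.001,"z":0.012,"rx":0.2,"ry":-0.4,"rz":0.3},
    {"x":-0.002,"y":0.001,"z":0.012,"rx":0.2,"ry":-0.4,"rz":0.3},
    {"x":-0.002,"y":0.001,"z":0.01,"rx":0.2,"ry":-0.4,"rz":0.3},
    {"x":0,"y":0,"z":0,"rx":0,"ry":0,"rz":0},
  ],
  claw=0.45,
)

```text
time: 4.1
tool_pos: [0.4206, -0.1626, 0.0187]
ee_rot: [-3.136, 0.009, 0.133]
wrist_force: [-0.6, 0.1, -0.1]
width: 0.0424
```

```bash
python3 -c "
from h import *
o=robot.get_obs();print(o['tool_pos'],o['ee_rot'],o['wrist_force'])
plan(.4244,-.1694,.011,.127,2)"
```

```text
[ 0.42061324 -0.16259334  0.01871053] [-3.13596569  0.00943795  0.13310307] [-0.61724103  0.11929569 -0.08337088]
{"x":0.0015,"y":0.0036,"z":0.0038,"rx":-0.16,"ry":0.27,"rz":0.17},
{"x":0.0015,"y":0.0036,"z":0.0038,"rx":-0.16,"ry":0.27,"rz":0.17},
```

Request:
jog_arm(
  series=[
    {"x":0.0015,"y":0.0036,"z":0.004,"rx":-0.15,"ry":0.25,"rz":0.15},
    {"x":0.0015,"y":0.0036,"z":0.003,"rx":-0.15,"ry":0.25,"rz":0.15},
    {"x":0,"y":0,"z":0,"rx":0,"ry":0,"rz":0},
  ],
  claw=0.45,
)

```text
time: 4.35
tool_pos: [0.4268, -0.1705, 0.0136]
ee_rot: [3.139, -0.004, 0.128]
wrist_force: [0.5, 0.6, 0.5]
width: 0.0425
```

```bash
python3 -c "
from h import *
o=robot.get_obs();print(o['tool_pos'],o['ee_rot'],o['wrist_force'])
s=snap('wrist','w2.png')
plan(.4244,-.1694,.011,.127,2)"
```

```text
[ 0.42679356 -0.17050944  0.01359265] [ 3.13878012 -0.00401071  0.12797511] [0.45969929 0.64131085 0.45211194]
{"x":-0.0012,"y":-0.0007,"z":0.0015,"rx":0.08,"ry":-0.12,"rz":0.03},
{"x":-0.0012,"y":-0.0007,"z":0.0015,"rx":0.08,"ry":-0.12,"rz":0.03},
```

View pics/w2.png

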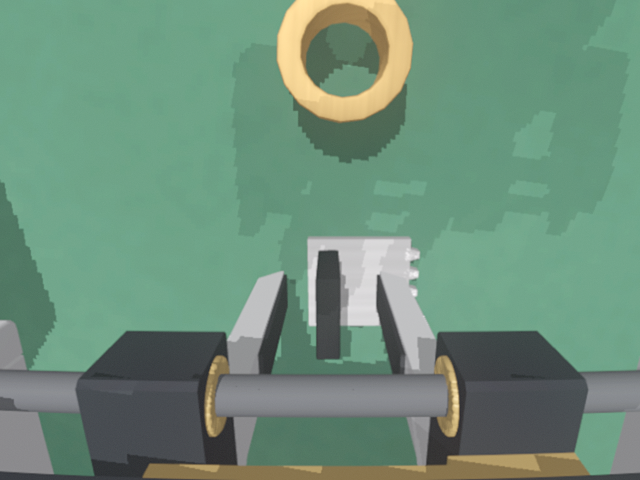

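Request:
jog_arm(
  series=[
    {"x":-0.0015,"y":-0.0007,"z":0.002,"rx":0,"ry":-0.1,"rz":0},
    {"x":0,"y":0,"z":0,"rx":0,"ry":0,"rz":0},
  ],
  claw=0.45,
)

```text
time: 4.57
tool_pos: [0.4263, -0.1708, 0.0132]
ee_rot: [3.137, -0.005, 0.127]
wrist_force: [0.3, 0.1, 1.0]
width: 0.0424
```

Request:
jog_arm(
  series=[
    {"x":0,"y":0,"z":0,"rx":0,"ry":0,"rz":0},
    {"x":0,"y":0,"z":0,"rx":0,"ry":0,"rz":0},
    {"x":0,"y":0,"z":0,"rx":0,"ry":0,"rz":0},
    {"x":0,"y":0,"z":0,"rx":0,"ry":0,"rz":0},
    {"x":0,"y":0,"z":0,"rx":0,"ry":0,"rz":0},
  ],
  claw=0,
)

```text
time: 4.98
tool_pos: [0.427, -0.1713, 0.0144]
ee_rot: [3.136, -0.007, 0.127]
wrist_force: [-1.0, -0.4, 0.2]
width: 0.0119
```

```bash
python3 -c "
from h import *
o=robot.get_obs();print(o['tool_pos'],o['ee_rot'],o['wrist_force'],o['wrist_torque'],o['width'])"
```

```text
[ 0.42700273 -0.17125744  0.01443492] [ 3.1357686  -0.00664843  0.12712738] [-0.98959735 -0.44359809  0.18263086] [-0.14310449  0.12885288 -0.05489386] 0.011858233116854406
```

Request:
jog_arm(
  series=[
    {"x":0,"y":0,"z":0,"rx":0,"ry":0,"rz":0},
    {"x":0,"y":0,"z":0,"rx":0,"ry":0,"rz":0},
  ],
  claw=0,
)

```text
time: 5.15
tool_pos: [0.4269, -0.1713, 0.0145]
ee_rot: [3.136, -0.006, 0.127]
wrist_force: [0.1, 0.2, 1.5]
width: 0.0101
```

Request:
jog_arm(
  series=[
    {"x":0,"y":0,"z":-0.02,"rx":0,"ry":0,"rz":0},
    {"x":0,"y":0,"z":-0.03,"rx":0,"ry":0,"rz":0},
    {"x":0,"y":0,"z":-0.04,"rx":0,"ry":0,"rz":0},
    {"x":0,"y":0,"z":-0.04,"rx":0,"ry":0,"rz":0},
    {"x":0,"y":0,"z":-0.04,"rx":0,"ry":0,"rz":0},
  ],
  claw=0,
)

```text
time: 5.57
tool_pos: [0.4178, -0.166, 0.1762]
ee_rot: [-3.129, 0.019, 0.127]
wrist_force: [0.7, -1.5, -0.5]
width: 0.0104
```

```bash
python3 -c "
from h import *
for i in range(2):
  o=robot.get_obs();print(o['tool_pos'],o['ee_rot'],o['wrist_force'],o['wrist_torque'],o['width'])
  s=snap('wrist','w3.png')
"
```

```text
[ 0.41781798 -0.16598917  0.17620255] [-3.12855295  0.01911175  0.127297  ] [ 0.66345559 -1.5030545  -0.45295104] [-0.15314843  0.00396109 -0.01620695] 0.010360038125005135
[ 0.4221787  -0.16829441  0.18611517] [-3.13853078  0.00523973  0.12725762] [ 2.20013524 -1.03365654  3.98097082] [-0.13988765 -0.13510657 -0.05295142] 0.010000745350446554
```

View pics/w3.png

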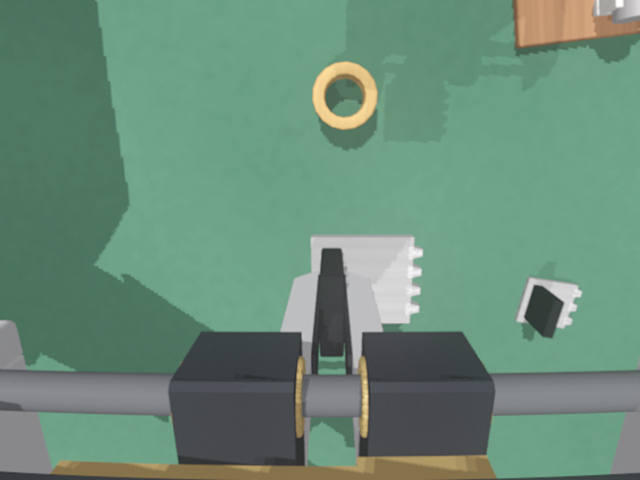

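```bash
python3 -c "
from h import *
plan(.527,.103,.14,.262,9)
"
```

```text
{"x":0.0154,"y":-0.0284,"z":0.0048,"rx":-0.02,"ry":0.03,"rz":-0.86},
{"x":0.0158,"y":-0.0282,"z":0.0048,"rx":-0.02,"ry":0.03,"rz":-0.86},
{"x":0.0162,"y":-0.0280,"z":0.0048,"rx":-0.02,"ry":0.03,"rz":-0.86},
{"x":0.0166,"y":-0.0277,"z":0.0048,"rx":-0.02,"ry":0.03,"rz":-0.86},
{"x":0.0170,"y":-0.0275,"z":0.0048,"rx":-0.02,"ry":0.03,"rz":-0.86},
{"x":0.0174,"y":-0.0272,"z":0.0048,"rx":-0.02,"ry":0.03,"rz":-0.86},
{"x":0.0178,"y":-0.0270,"z":0.0048,"rx":-0.02,"ry":0.03,"rz":-0.86},
{"x":0.0182,"y":-0.0267,"z":0.0048,"rx":-0.02,"ry":0.03,"rz":-0.86},
{"x":0.0186,"y":-0.0264,"z":0.0048,"rx":-0.02,"ry":0.03,"rz":-0.86},
```

Request:
jog_arm(
  series=[
    {"x":0.0154,"y":-0.0284,"z":0.005,"rx":0,"ry":0,"rz":-0.9},
    {"x":0.0158,"y":-0.028,"z":0.005,"rx":0,"ry":0,"rz":-0.9},
    {"x":0.016,"y":-0.028,"z":0.005,"rx":0,"ry":0,"rz":-0.9},
    {"x":0.0166,"y":-0.028,"z":0.005,"rx":0,"ry":0,"rz":-0.9},
    {"x":0.017,"y":-0.0275,"z":0.005,"rx":0,"ry":0,"rz":-0.9},
    {"x":0.0174,"y":-0.027,"z":0.005,"rx":0,"ry":0,"rz":-0.9},
    {"x":0.018,"y":-0.027,"z":0.005,"rx":0,"ry":0,"rz":-0.9},
    {"x":0.018,"y":-0.0267,"z":0.005,"rx":0,"ry":0,"rz":-0.9},
    {"x":0.0186,"y":-0.0264,"z":0.005,"rx":0,"ry":0,"rz":-0.9},
    {"x":0,"y":0,"z":0,"rx":0,"ry":0,"rz":0},
    {"x":0,"y":0,"z":0,"rx":0,"ry":0,"rz":0},
  ],
  claw=0,
)

```text
time: 6.58
tool_pos: [0.5268, 0.1131, 0.125]
ee_rot: [-3.14, 0.015, 0.269]
wrist_force: [-0.8, 0.2, -1.3]
width: 0.0095
```

```bash
python3 -c "
from h import *
o=robot.get_obs();print(o['tool_pos'],o['ee_rot'],o['wrist_force'],o['wrist_torque'],o['width'])
s=snap('wrist','w4.png')
o=robot.get_obs();print(o['tool_pos'],o['ee_rot'],o['wrist_force'])
"
```

```text
[0.52678966 0.11310815 0.12501159] [-3.14005666  0.01483676  0.26902017] [-0.81221191  0.24152167 -1.28781987] [-0.08834121  0.0288119   0.05466786] 0.009529484348270082
[0.52643854 0.11306638 0.12464132] [-3.13892876  0.01531071  0.26829594] [-0.70000279  0.47134194 -1.23639467]
```

View pics/w4.png

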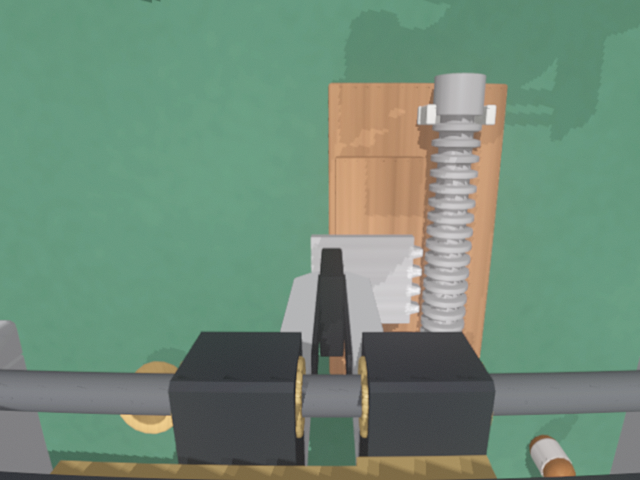

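```bash
python3 -c "
import cv2
a=cv2.imread('pics/w4.png'); cv2.imwrite('pics/w4a.png',cv2.resize(a[65:165,320:515],(780,400),interpolation=2))
cv2.imwrite('pics/w4b.png',cv2.resize(a[200:345,300:500],(800,580),interpolation=2))"
```

```text
(no output)
```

View pics/w4a.png

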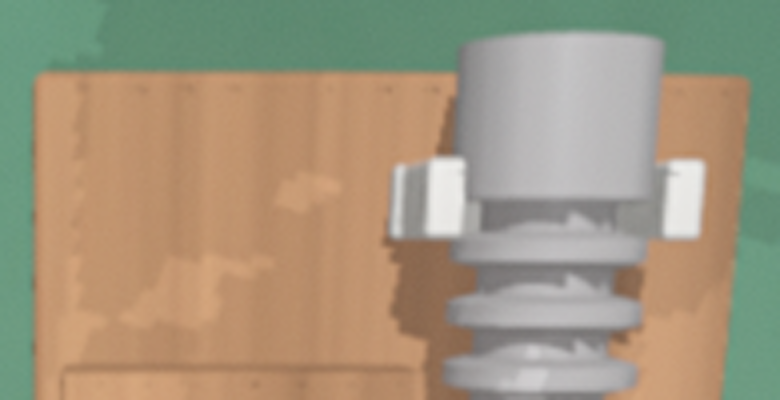

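View pics/w4b.png

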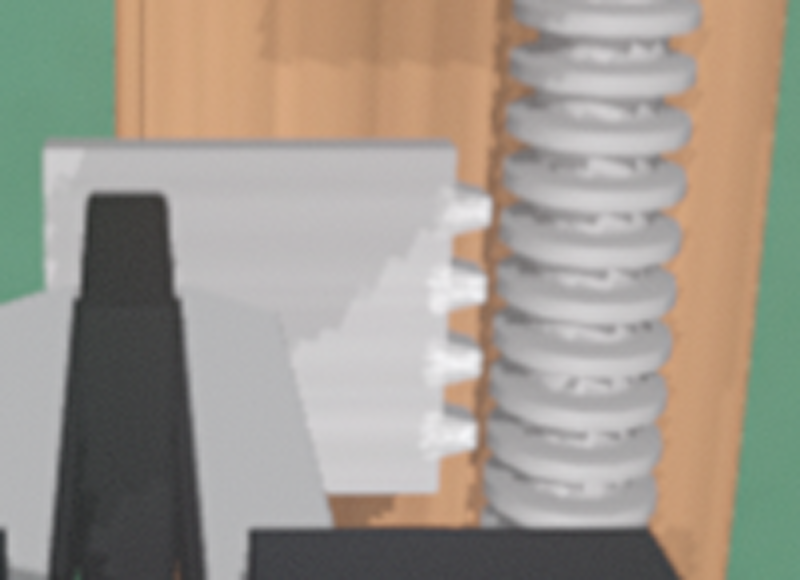

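```bash
cat > m4.py <<'E'
from h import *
s=pickle.load(open('pics/w4.png.pkl','rb'))
A=lambda p:[320+(p[0]+.5)/4-.5,65+(p[1]+.5)/4-.5]
B=lambda p:[300+(p[0]+.5)/4-.5,200+(p[1]+.5)/4-.5]
base=onz(s,[A((36,73)),A((749,77))],.01)
led=onz(s,[A((64,367)),A((418,366))],.027)
le=onz(s,[A((64,367)),B((143,130))],.027); be=onz(s,[A((36,73)),A((38,380)),B((118,130))],.01)
f=lambda a,b:np.arctan2(*(b-a)[[1,0]])
print('base',base.round(4),np.linalg.norm(base[1]-base[0]),'yaw',f(*base))
print('led',led.round(4),np.linalg.norm(led[1]-led[0]),f(*led),'edge yaw',f(le[1],le[0])-np.pi/2,f(be[2],be[0])-np.pi/2)
th=.5*(f(*base)+f(le[1],le[0])-np.pi/2); 
R=lambda t:np.array([[np.cos(t),-np.sin(t)],[np.sin(t),np.cos(t)]])
for t in [th]:
  O1=base[0][:2]-R(t)@[-.085,.115]; O2=base[1][:2]-R(t)@[.040,.115]; O3=led[0][:2]-R(t)@[-.080,.065]; O4=led[1][:2]-R(t)@[-.018,.065]
  print(t,O1,O2,O3,O4)
O=np.mean([O1,O2,O3,O4],0); print('O',O,th)
cr=onz(s,[B(p) for p in [(510,62),(506,117),(503,172),(498,227),(495,280),(492,333),(490,385),(487,437),(484,490)]],.026)
print('crests',((cr[:,:2]-O)@R(th)).round(4))
o=robot.get_obs(); print('tcp in sp',R(th).T@(o['tool_pos'][:2]-O))
zt=o['tool_pos'][2]-.0094
pl=onz(s,[B(p) for p in [(45,148),(455,148),(437,492)]],zt)
print('plate',((pl[:,:2]-O)@R(th)).round(4),np.linalg.norm(pl[1]-pl[0]),np.linalg.norm(pl[1]-pl[2]),f(pl[0],pl[1]),f(pl[2],pl[1])-np.pi/2)
te=onz(s,[B(p) for p in [(465,210),(457,286),(451,362),(448,434)]],zt-.0025)
print('teeth',((te[:,:2]-O)@R(th)).round(4))
E
python3 m4.py
```

```text
base [[0.4945 0.2143 0.01  ]
 [0.6135 0.2473 0.01  ]] 0.12342419679698159 yaw 0.27077717504345106
led [[0.5124 0.1684 0.027 ]
 [0.57   0.1847 0.027 ]] 0.059832211520938934 0.27566178709462663 edge yaw 0.26886616162129773 0.271542801994632
0.2698216683323744 [0.60711002 0.12611751] [0.60555974 0.12581112] [0.60684995 0.12706345] [0.60466647 0.12682211]
O [0.60604655 0.12645355] 0.2698216683323744
crests [[-0.0146  0.0248]
 [-0.0147  0.0148]
 [-0.0147  0.0047]
 [-0.015  -0.0057]
 [-0.0149 -0.0158]
 [-0.0148 -0.0261]
 [-0.0146 -0.0365]
 [-0.0145 -0.047 ]
 [-0.0144 -0.058 ]]
tcp in sp [-0.08029615  0.00831747]
plate [[-0.0907  0.0329]
 [-0.041   0.0331]
 [-0.0408 -0.0128]] 0.04967785688235933 0.04584746868652713 0.273382306022119 0.2731993186363131
teeth [[-0.0388  0.0245]
 [-0.0393  0.0145]
 [-0.0395  0.0042]
 [-0.0393 -0.0058]]
```

```bash
cat >> h.py <<'E'
O=np.array([.60605,.12645]); TH=.270
def R2(t): return np.array([[np.cos(t),-np.sin(t)],[np.sin(t),np.cos(t)]])
def st():
    o=robot.get_obs(); q=R2(TH).T@(o['tool_pos'][:2]-O); e=o['ee_rot']
    f=o['wrist_force']; fs=R2(TH).T@f[:2]
    print('t %.2f sp xy %s z %.4f  rot %s  F sp %s %.2f w %.4f'%(o['time'],q.round(4),o['tool_pos'][2],np.round([(e[0]%(2*np.pi))-np.pi,e[1],e[2]-TH],4),fs.round(2),f[2],o['width']))
    return o
def plsp(x,y,z,n=None,dyaw=-.005):
    g=O+R2(TH)@[x,y]; plan(g[0],g[1],z,TH+dyaw,n)
E
python3 -c "
from h import *
st(); plsp(-.0705,.0038,.055,5)
"
```

```text
t 6.63 sp xy [-0.0803  0.0083] z 0.1246  rot [ 0.0027  0.0153 -0.0017]  F sp [-0.55  0.64] -1.24 w 0.0099
{"x":0.0022,"y":0.0009,"z":0.0139,"rx":-0.03,"ry":0.18,"rz":0.04},
{"x":0.0021,"y":0.0009,"z":0.0139,"rx":-0.03,"ry":0.18,"rz":0.04},
{"x":0.0021,"y":0.0009,"z":0.0139,"rx":-0.03,"ry":0.18,"rz":0.04},
{"x":0.0020,"y":0.0009,"z":0.0139,"rx":-0.03,"ry":0.18,"rz":0.04},
{"x":0.0020,"y":0.0009,"z":0.0139,"rx":-0.03,"ry":0.18,"rz":0.04},
```

Request:
jog_arm(
  series=[
    {"x":0.002,"y":0.001,"z":0.0139,"rx":0,"ry":0.2,"rz":0},
    {"x":0.002,"y":0.001,"z":0.0139,"rx":0,"ry":0.2,"rz":0},
    {"x":0.002,"y":0.001,"z":0.0139,"rx":0,"ry":0.2,"rz":0},
    {"x":0.002,"y":0.001,"z":0.0139,"rx":0,"ry":0.2,"rz":0},
    {"x":0.002,"y":0.001,"z":0.012,"rx":0,"ry":0.2,"rz":0},
    {"x":0,"y":0,"z":0,"rx":0,"ry":0,"rz":0},
    {"x":0,"y":0,"z":0,"rx":0,"ry":0,"rz":0},
  ],
  claw=0,
)

```text
time: 7.22
tool_pos: [0.5349, 0.1024, 0.0535]
ee_rot: [-3.141, -0.001, 0.258]
wrist_force: [0.1, -0.4, -1.6]
width: 0.0097
```

```bash
python3 -c "
from h import *
st(); plsp(-.0705,.0038,.045,2)
"
```

```text
t 7.22 sp xy [-0.0749 -0.0042] z 0.0535  rot [ 0.0003 -0.0008 -0.0119]  F sp [-0.01 -0.42] -1.63 w 0.0097
{"x":0.0022,"y":-0.0040,"z":0.0043,"rx":-0.01,"ry":-0.02,"rz":-0.20},
{"x":0.0022,"y":-0.0040,"z":0.0043,"rx":-0.01,"ry":-0.02,"rz":-0.20},
```

Request:
jog_arm(
  series=[
    {"x":0.0022,"y":-0.004,"z":0.003,"rx":0,"ry":0,"rz":-0.25},
    {"x":0.001,"y":-0.002,"z":0.002,"rx":0,"ry":0,"rz":-0.15},
    {"x":0,"y":0,"z":0,"rx":0,"ry":0,"rz":0},
  ],
  claw=0,
)

```text
time: 7.47
tool_pos: [0.5371, 0.1078, 0.05]
ee_rot: [3.141, -0.003, 0.262]
wrist_force: [0.4, -0.2, -0.2]
width: 0.0096
```

```bash
python3 -c "
from h import *
st(); plsp(-.0705,.0038,.042,1)
"
```

```text
t 7.47 sp xy [-0.0714  0.0004] z 0.0500  rot [-0.0002 -0.0028 -0.0076]  F sp [ 0.36 -0.29] -0.17 w 0.0096
{"x":0.0009,"y":-0.0034,"z":0.0080,"rx":0.01,"ry":-0.16,"rz":-0.15},
```

Request:
jog_arm(
  series=[
    {"x":0.0005,"y":-0.003,"z":0.003,"rx":0,"ry":-0.1,"rz":-0.1},
    {"x":0,"y":-0.001,"z":0.003,"rx":0,"ry":0,"rz":0},
    {"x":0,"y":0,"z":0,"rx":0,"ry":0,"rz":0},
  ],
  claw=0,
)

```text
time: 7.72
tool_pos: [0.5378, 0.1126, 0.0455]
ee_rot: [3.141, -0.005, 0.265]
wrist_force: [-0.3, 0.1, -0.4]
width: 0.0097
```

```bash
python3 -c "
from h import *
st(); s=snap('wrist','w5.png'); st()
a=cv2.imread('pics/w5.png'); cv2.imwrite('pics/w5b.png',cv2.resize(a[200:345,300:500],(800,580),interpolation=2))
"
```

```text
t 7.72 sp xy [-0.0694  0.0049] z 0.0455  rot [-0.0008 -0.0046 -0.0051]  F sp [-0.27  0.16] -0.42 w 0.0097
t 7.77 sp xy [-0.0693  0.0049] z 0.0458  rot [-0.0008 -0.005  -0.0051]  F sp [ 0.36 -0.44] -1.51 w 0.0103
```

View pics/w5.png

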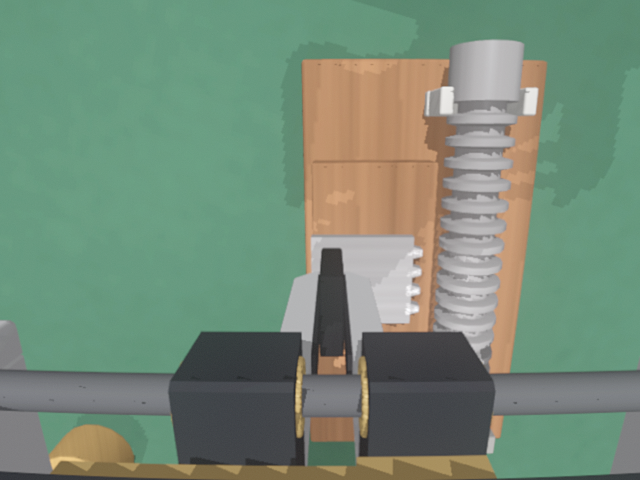

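View pics/w5b.png

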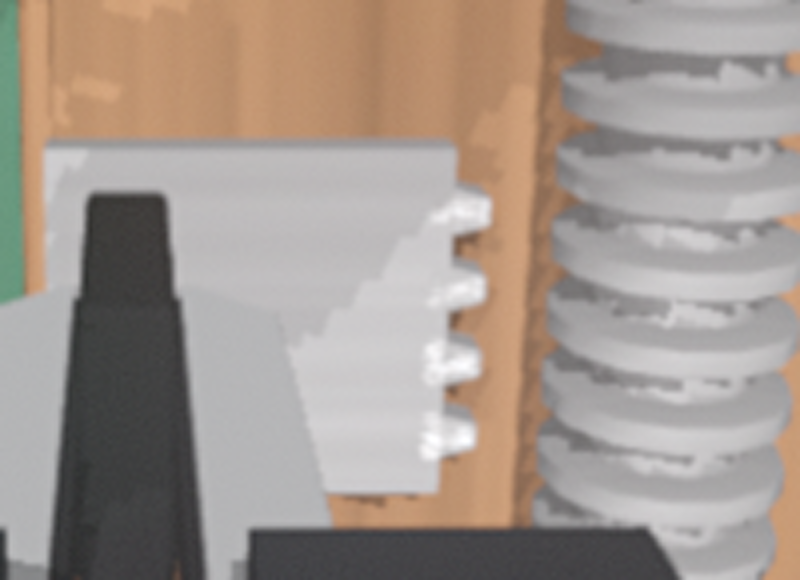

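```bash
cat > m5.py <<'E'
from h import *
s=pickle.load(open('pics/w5.png.pkl','rb'))
B=lambda p:[300+(p[0]+.5)/4-.5,200+(p[1]+.5)/4-.5]
cr=onz(s,[B(p) for p in [(565,88),(558,158),(553,230),(547,303),(543,372),(540,442)]],.0265)
print('crests',((cr[:,:2]-O)@R2(TH)).round(4))
z=.0457-.0144
te=onz(s,[B(p) for p in [(465,210),(457,286),(451,362),(448,434)]],z+.0025)
print('teeth',((te[:,:2]-O)@R2(TH)).round(4))
pl=onz(s,[B(p) for p in [(45,148),(457,148),(438,492)]],z+.005)
print('plate',((pl[:,:2]-O)@R2(TH)).round(4))
le=onz(s,[(313,161),(436,161)],.027); ba=onz(s,[(302,61),(546,62)],.01)
print('ledge',((le[:,:2]-O)@R2(TH)).round(4),((ba[:,:2]-O)@R2(TH)).round(4))
E
python3 m5.py
```

```text
crests [[-0.0144  0.0346]
 [-0.0147  0.0254]
 [-0.0148  0.0157]
 [-0.0149  0.0057]
 [-0.0148 -0.0041]
 [-0.0145 -0.0143]]
teeth [[-0.028   0.0208]
 [-0.0285  0.0108]
 [-0.0287  0.0005]
 [-0.0286 -0.0095]]
plate [[-0.0798  0.0298]
 [-0.0299  0.0295]
 [-0.0301 -0.0164]]
ledge [[-0.0786  0.0652]
 [-0.0189  0.065 ]] [[-0.084   0.1132]
 [ 0.0392  0.1135]]
```

Request:
jog_arm(
  series=[
    {"x":0,"y":0,"z":0.002,"rx":0,"ry":-0.2,"rz":0},
    {"x":0,"y":0,"z":0.0015,"rx":0,"ry":-0.1,"rz":0},
    {"x":0,"y":0,"z":0,"rx":0,"ry":0,"rz":0},
  ],
  claw=0,
)

```text
time: 8.02
tool_pos: [0.5383, 0.113, 0.0424]
ee_rot: [3.14, -0.0, 0.266]
wrist_force: [0.7, 0.3, -1.0]
width: 0.0099
```

```bash
python3 -c "
from h import *
st()
"
```

```text
t 8.02 sp xy [-0.0689  0.0051] z 0.0424  rot [-0.0011 -0.0001 -0.0044]  F sp [0.72 0.08] -1.01 w 0.0099
```

Request:
jog_arm(
  series=[
    {"x":0,"y":0,"z":0.001,"rx":0,"ry":0,"rz":0},
    {"x":0,"y":0,"z":0.0005,"rx":0,"ry":0,"rz":0},
  ],
  claw=0,
)

```text
time: 8.18
tool_pos: [0.5385, 0.1131, 0.0415]
ee_rot: [3.141, -0.0, 0.266]
wrist_force: [-2.3, -0.2, 3.4]
width: 0.0099
```

```bash
python3 -c "
from h import *
st()
"
```

```text
t 8.18 sp xy [-0.0687  0.0051] z 0.0415  rot [-0.0011 -0.0003 -0.0044]  F sp [-2.32  0.41] 3.36 w 0.0099
```

Request:
jog_arm(
  series=[
    {"x":0,"y":0,"z":0.001,"rx":0,"ry":0,"rz":0},
    {"x":0,"y":0,"z":0.0005,"rx":0,"ry":0,"rz":0},
  ],
  claw=0,
)

```text
time: 8.35
tool_pos: [0.5386, 0.1131, 0.0415]
ee_rot: [3.14, -0.001, 0.266]
wrist_force: [-0.6, -1.0, 0.9]
width: 0.0099
```

```bash
python3 -c "
from h import *
st()
"
```

```text
t 8.35 sp xy [-0.0686  0.0051] z 0.0415  rot [-0.0012 -0.0009 -0.0044]  F sp [-0.85 -0.83] 0.95 w 0.0099
```

Request:
jog_arm(
  series=[
    {"x":0.002,"y":0,"z":0,"rx":0,"ry":0,"rz":0},
    {"x":0.002,"y":0,"z":0,"rx":0,"ry":0,"rz":0},
    {"x":0.002,"y":0,"z":0,"rx":0,"ry":0,"rz":0},
    {"x":0,"y":0,"z":0,"rx":0,"ry":0,"rz":0},
  ],
  claw=0,
)

```text
time: 8.68
tool_pos: [0.5449, 0.1145, 0.0415]
ee_rot: [3.14, -0.001, 0.265]
wrist_force: [-0.2, 0.1, 0.7]
width: 0.0097
```

```bash
python3 -c "
from h import *
st()
"
```

```text
t 8.68 sp xy [-0.0622  0.0048] z 0.0415  rot [-0.0016 -0.001  -0.0047]  F sp [-0.2   0.15] 0.65 w 0.0097
```

Request:
jog_arm(
  series=[
    {"x":0.0015,"y":0,"z":0,"rx":0,"ry":0,"rz":0},
    {"x":0,"y":0,"z":0,"rx":0,"ry":0,"rz":0},
  ],
  claw=0,
)

```text
time: 8.85
tool_pos: [0.5467, 0.115, 0.0415]
ee_rot: [3.14, -0.001, 0.265]
wrist_force: [-0.1, 0.3, 0.4]
width: 0.0102
```

```bash
python3 -c "
from h import *
st(); s=snap('wrist','w6.png'); st()
a=cv2.imread('pics/w6.png'); cv2.imwrite('pics/w6b.png',cv2.resize(a[220:345,380:490],None,fx=5,fy=4.7,interpolation=2))
"
```

```text
t 8.85 sp xy [-0.0603  0.0048] z 0.0415  rot [-0.0016 -0.0011 -0.0047]  F sp [0.02 0.36] 0.43 w 0.0102
t 8.90 sp xy [-0.0603  0.0047] z 0.0415  rot [-0.0017 -0.0013 -0.0047]  F sp [ 0.07 -0.13] 1.07 w 0.0100
```

View pics/w6b.png

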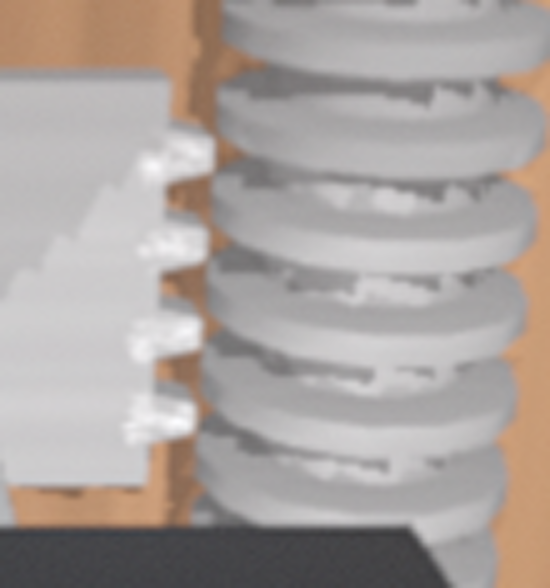

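Request:
jog_arm(
  series=[
    {"x":0.001,"y":0,"z":0,"rx":0,"ry":0,"rz":0},
    {"x":0.001,"y":0,"z":0,"rx":0,"ry":0,"rz":0},
    {"x":0,"y":0,"z":0,"rx":0,"ry":0,"rz":0},
  ],
  claw=0,
)

```text
time: 9.15
tool_pos: [0.5484, 0.1153, 0.0415]
ee_rot: [3.14, -0.0, 0.265]
wrist_force: [-0.2, -0.1, 1.1]
width: 0.0094
```

```bash
python3 -c "
from h import *
st()
"
```

```text
t 9.15 sp xy [-0.0585  0.0046] z 0.0415  rot [-0.0019 -0.0003 -0.0048]  F sp [-0.23  0.  ] 1.14 w 0.0094
```

Request:
jog_arm(
  series=[
    {"x":0.001,"y":0,"z":0,"rx":0,"ry":0,"rz":0},
    {"x":0.001,"y":0,"z":0,"rx":0,"ry":0,"rz":0},
    {"x":0,"y":0,"z":0,"rx":0,"ry":0,"rz":0},
  ],
  claw=0,
)

```text
time: 9.4
tool_pos: [0.5498, 0.1153, 0.0416]
ee_rot: [3.139, 0.002, 0.265]
wrist_force: [-0.8, -0.5, 1.4]
width: 0.0099
```

```bash
python3 -c "
from h import *
st()
"
```

```text
t 9.40 sp xy [-0.0572  0.0043] z 0.0416  rot [-0.0025  0.0016 -0.0049]  F sp [-0.87 -0.27] 1.37 w 0.0099
```

Request:
jog_arm(
  series=[
    {"x":0.001,"y":0,"z":0,"rx":0,"ry":0,"rz":0},
    {"x":0.001,"y":0,"z":0,"rx":0,"ry":0,"rz":0},
  ],
  claw=0,
)

```text
time: 9.57
tool_pos: [0.5513, 0.1155, 0.0416]
ee_rot: [3.139, 0.003, 0.265]
wrist_force: [-2.8, -1.3, 3.6]
width: 0.0097
```

```bash
python3 -c "
from h import *
st(); s=snap('wrist','w7.png'); st()
a=cv2.imread('pics/w7.png'); cv2.imwrite('pics/w7b.png',cv2.resize(a[220:345,380:490],None,fx=5,fy=4.7,interpolation=2))
"
```

```text
t 9.57 sp xy [-0.0557  0.004 ] z 0.0416  rot [-0.0031  0.0031 -0.005 ]  F sp [-3.   -0.51] 3.57 w 0.0097
t 9.62 sp xy [-0.0555  0.004 ] z 0.0416  rot [-0.0031  0.0029 -0.005 ]  F sp [-3.02 -0.6 ] 2.93 w 0.0099
```

View pics/w7b.png

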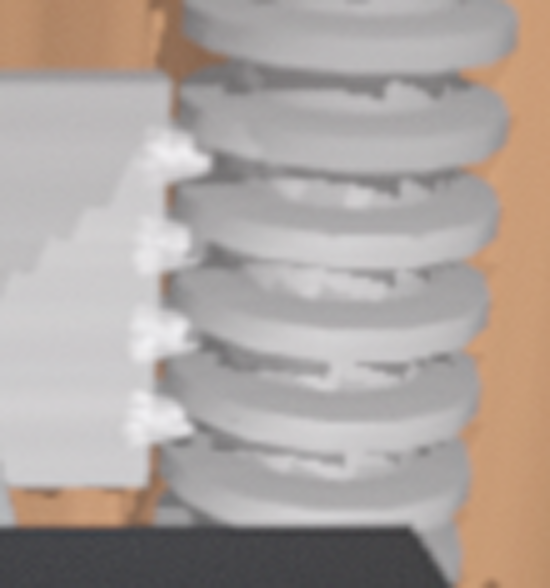

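Request:
jog_arm(
  series=[
    {"x":0.001,"y":0,"z":0,"rx":0,"ry":0,"rz":0},
    {"x":0.001,"y":0,"z":0,"rx":0,"ry":0,"rz":0},
  ],
  claw=0,
)

```text
time: 9.78
tool_pos: [0.553, 0.1155, 0.0416]
ee_rot: [3.138, 0.004, 0.265]
wrist_force: [-3.0, -1.0, 2.8]
width: 0.0097
```

```bash
python3 -c "
from h import *
st()
"
```

```text
t 9.78 sp xy [-0.054   0.0036] z 0.0416  rot [-0.0037  0.0043 -0.0052]  F sp [-3.18 -0.18] 2.77 w 0.0097
```

Request:
jog_arm(
  series=[
    {"x":0.001,"y":-0.0003,"z":0,"rx":0,"ry":0,"rz":0},
    {"x":0.0005,"y":0,"z":0,"rx":0,"ry":0,"rz":0},
  ],
  claw=0,
)

```text
time: 9.95
tool_pos: [0.5536, 0.1157, 0.0417]
ee_rot: [3.137, 0.007, 0.265]
wrist_force: [-4.1, -2.2, 4.0]
width: 0.01
```

```bash
python3 -c "
from h import *
st(); s=snap('wrist','w8.png'); st()
a=cv2.imread('pics/w8.png'); cv2.imwrite('pics/w8b.png',cv2.resize(a[220:345,380:490],None,fx=5,fy=4.7,interpolation=2))
"
```

```text
t 9.95 sp xy [-0.0534  0.0036] z 0.0417  rot [-0.0043  0.0068 -0.0052]  F sp [-4.54 -1.  ] 4.02 w 0.0100
t 10.00 sp xy [-0.0533  0.0036] z 0.0417  rot [-0.0042  0.0068 -0.0052]  F sp [-5.02 -1.08] 5.24 w 0.0098
```

View pics/w8b.png

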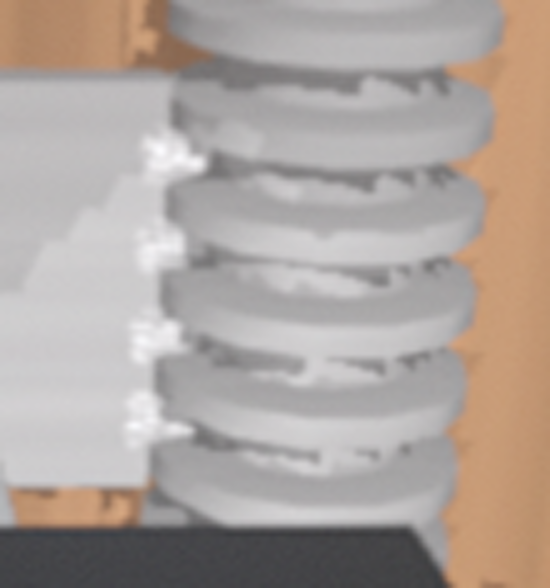

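View pics/w8.png

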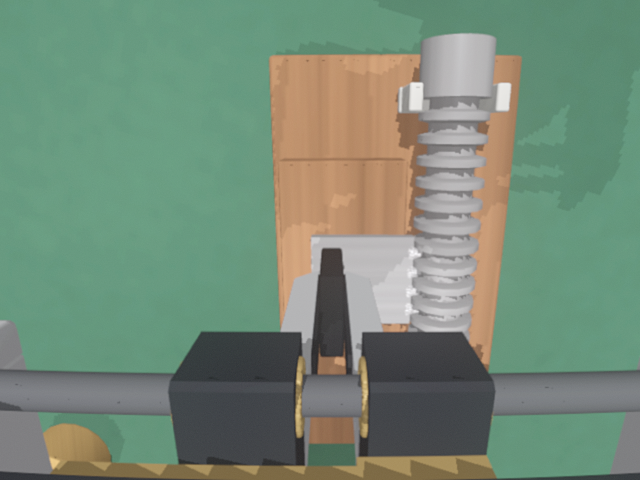

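Request:
jog_arm(
  series=[
    {"x":0.001,"y":0,"z":-0.0003,"rx":0,"ry":0,"rz":0},
    {"x":0.0008,"y":0,"z":0,"rx":0,"ry":0,"rz":0},
  ],
  claw=0,
)

```text
time: 10.17
tool_pos: [0.5541, 0.1158, 0.0418]
ee_rot: [3.137, 0.01, 0.265]
wrist_force: [-5.9, -2.5, 6.1]
width: 0.0098
```

```bash
python3 -c "
from h import *
st()
"
```

```text
t 10.17 sp xy [-0.0529  0.0036] z 0.0418  rot [-0.0043  0.0102 -0.0051]  F sp [-6.31 -0.86] 6.05 w 0.0098
```

Request:
jog_arm(
  series=[
    {"x":0.0005,"y":0,"z":-0.0005,"rx":0,"ry":0.5,"rz":0},
    {"x":0.0005,"y":0,"z":0,"rx":0,"ry":0.3,"rz":0},
  ],
  claw=0,
)

```text
time: 10.33
tool_pos: [0.5541, 0.1158, 0.0415]
ee_rot: [3.137, -0.001, 0.265]
wrist_force: [-6.0, -1.9, 6.7]
width: 0.01
```

```bash
python3 -c "
from h import *
st(); s=snap('wrist','w9.png'); st()
a=cv2.imread('pics/w9.png'); cv2.imwrite('pics/w9b.png',cv2.resize(a[220:345,380:490],None,fx=5,fy=4.7,interpolation=2))
"
```

```text
t 10.33 sp xy [-0.0529  0.0036] z 0.0415  rot [-0.0042 -0.0011 -0.0048]  F sp [-6.31 -0.19] 6.70 w 0.0100
t 10.38 sp xy [-0.0529  0.0036] z 0.0415  rot [-0.0043 -0.0015 -0.0048]  F sp [-4.76 -0.79] 2.94 w 0.0097
```

View pics/w9b.png

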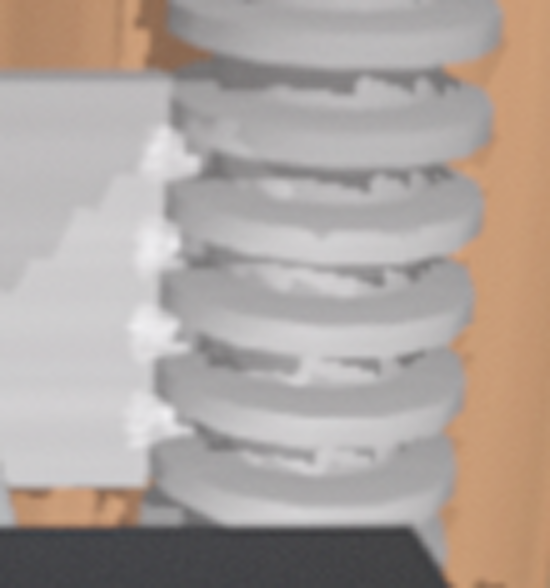

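```bash
python3 -c "
from h import *
for n,pts in [('w7',[(168,200),(163,288),(158,375)]),('w9',[(163,195),(158,285),(153,370)]),('w6',[(212,200),(208,290),(203,375)])]:
  s=pickle.load(open('pics/%s.png.pkl'%n,'rb'))
  B=lambda p:[380+(p[0]+.5)/5-.5,220+(p[1]+.5)/4.7-.5]
  cr=onz(s,[B(p) for p in pts],.0265); print(n,((cr[:,:2]-O)@R2(TH)).round(4))
"
```

```text
w7 [[-0.0148  0.0136]
 [-0.0148  0.0034]
 [-0.0148 -0.0069]]
w9 [[-0.0125  0.0137]
 [-0.0125  0.0033]
 [-0.0125 -0.0068]]
w6 [[-0.0148  0.0143]
 [-0.0146  0.0039]
 [-0.0145 -0.0062]]
```

Request:
jog_arm(
  series=[
    {"x":0.0003,"y":0,"z":0,"rx":0,"ry":0,"rz":0},
    {"x":0.0003,"y":0,"z":0,"rx":0,"ry":0,"rz":0},
    {"x":0.0003,"y":0,"z":0,"rx":0,"ry":0,"rz":0},
    {"x":0.0003,"y":0,"z":0,"rx":0,"ry":0,"rz":0},
    {"x":0.0003,"y":0,"z":0,"rx":0,"ry":0,"rz":0},
    {"x":0.0003,"y":0,"z":0,"rx":0,"ry":0,"rz":0},
  ],
  claw=0,
)

```text
time: 10.88
tool_pos: [0.5541, 0.1158, 0.0415]
ee_rot: [3.137, 0.002, 0.265]
wrist_force: [-5.1, -3.1, 3.4]
width: 0.0099
```

```bash
python3 -c "
from h import *
st()
"
```

```text
t 10.88 sp xy [-0.0529  0.0036] z 0.0415  rot [-0.0044  0.0021 -0.0047]  F sp [-5.75 -1.64] 3.36 w 0.0099
```

Steady at about 5 N; hold a little longer.

Request:
jog_arm(
  series=[
    {"x":0.0003,"y":0,"z":0,"rx":0,"ry":0,"rz":0},
    {"x":0.0003,"y":0,"z":0,"rx":0,"ry":0,"rz":0},
    {"x":0.0003,"y":0,"z":0,"rx":0,"ry":0,"rz":0},
    {"x":0.0003,"y":0,"z":0,"rx":0,"ry":0,"rz":0},
    {"x":0.0003,"y":0,"z":0,"rx":0,"ry":0,"rz":0},
    {"x":0.0003,"y":0,"z":0,"rx":0,"ry":0,"rz":0},
  ],
  claw=0,
)

```text
time: 11.38
tool_pos: [0.5542, 0.1158, 0.0417]
ee_rot: [3.137, 0.006, 0.265]
wrist_force: [-4.7, -2.4, 4.9]
width: 0.0094
```

```bash
python3 -c "
from h import *
st()
"
```

```text
t 11.38 sp xy [-0.0528  0.0036] z 0.0417  rot [-0.0044  0.0063 -0.0045]  F sp [-5.16 -1.04] 4.92 w 0.0094
```

Request:
jog_arm(
  series=[
    {"x":-0.001,"y":0,"z":0,"rx":0,"ry":0.3,"rz":0},
    {"x":-0.0007,"y":0,"z":0,"rx":0,"ry":0,"rz":0},
    {"x":0,"y":0,"z":0,"rx":0,"ry":0,"rz":0},
  ],
  claw=0,
)

```text
time: 11.63
tool_pos: [0.5537, 0.1156, 0.0415]
ee_rot: [3.137, -0.002, 0.266]
wrist_force: [-4.2, -2.1, 3.6]
width: 0.01
```

```bash
python3 -c "
from h import *
st()
"
```

```text
t 11.63 sp xy [-0.0534  0.0035] z 0.0415  rot [-0.0045 -0.0022 -0.0044]  F sp [-4.58 -0.86] 3.57 w 0.0100
```

Request:
jog_arm(
  series=[
    {"x":-0.001,"y":0,"z":-0.0002,"rx":0,"ry":0,"rz":0},
    {"x":-0.0005,"y":0,"z":0,"rx":0,"ry":0,"rz":0},
    {"x":0,"y":0,"z":0,"rx":0,"ry":0,"rz":0},
  ],
  claw=0,
)

```text
time: 11.88
tool_pos: [0.5531, 0.1155, 0.0415]
ee_rot: [3.137, -0.005, 0.266]
wrist_force: [-2.6, -1.6, 2.2]
width: 0.0097
```

```bash
python3 -c "
from h import *
st()
"
```

```text
t 11.88 sp xy [-0.054   0.0035] z 0.0415  rot [-0.0045 -0.0047 -0.0044]  F sp [-2.93 -0.87] 2.23 w 0.0097
```

Request:
jog_arm(
  series=[
    {"x":-0.001,"y":0,"z":0,"rx":0,"ry":-0.2,"rz":0},
    {"x":-0.0005,"y":0,"z":0,"rx":0,"ry":0,"rz":0},
    {"x":0,"y":0,"z":0,"rx":0,"ry":0,"rz":0},
  ],
  claw=0,
)

```text
time: 12.13
tool_pos: [0.5526, 0.1153, 0.0415]
ee_rot: [3.137, -0.003, 0.265]
wrist_force: [-1.8, -0.5, 1.3]
width: 0.01
```

```bash
python3 -c "
from h import *
st()
"
```

```text
t 12.13 sp xy [-0.0545  0.0036] z 0.0415  rot [-0.0044 -0.0035 -0.0047]  F sp [-1.88 -0.05] 1.28 w 0.0100
```

Nearly relaxed; release now with a small opening.

Request:
jog_arm(
  series=[
    {"x":0,"y":0,"z":0,"rx":0,"ry":0,"rz":0},
    {"x":0,"y":0,"z":0,"rx":0,"ry":0,"rz":0},
    {"x":0,"y":0,"z":0,"rx":0,"ry":0,"rz":0},
  ],
  claw=0.25,
)

```text
time: 12.38
tool_pos: [0.5538, 0.1166, 0.0416]
ee_rot: [3.139, -0.007, 0.265]
wrist_force: [-0.2, -0.2, -0.4]
width: 0.0226
```

```bash
python3 -c "
from h import *
st(); s=snap('wrist','w10.png'); st()
"
```

```text
t 12.38 sp xy [-0.053   0.0045] z 0.0416  rot [-0.0024 -0.0071 -0.0045]  F sp [-0.2  -0.11] -0.39 w 0.0226
t 12.43 sp xy [-0.053   0.0045] z 0.0416  rot [-0.0025 -0.007  -0.0045]  F sp [-0.58 -0.27] 0.07 w 0.0235
```

View pics/w10.png

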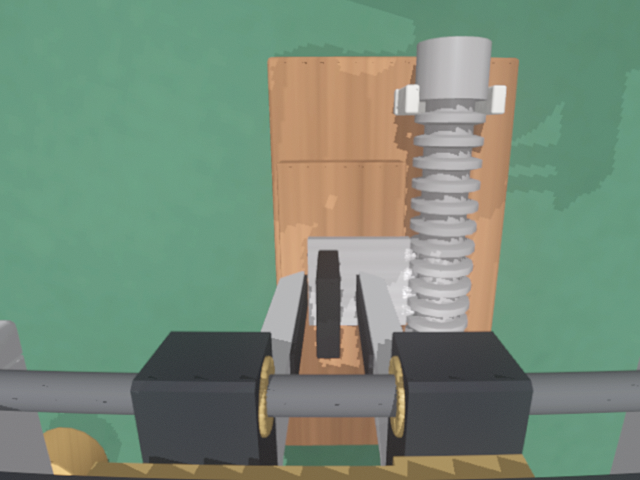

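Request:
jog_arm(
  series=[
    {"x":0,"y":0,"z":-0.003,"rx":0,"ry":0,"rz":0},
    {"x":0,"y":0,"z":-0.004,"rx":0,"ry":0,"rz":0},
    {"x":0,"y":0,"z":-0.004,"rx":0,"ry":0,"rz":0},
    {"x":0,"y":0,"z":0,"rx":0,"ry":0,"rz":0},
  ],
  claw=0.25,
)

```text
time: 12.77
tool_pos: [0.5541, 0.1172, 0.0537]
ee_rot: [3.14, -0.008, 0.266]
wrist_force: [0.1, -0.3, -0.1]
width: 0.0232
```

```bash
python3 -c "
from h import *
st()"
```

```text
t 12.77 sp xy [-0.0525  0.0049] z 0.0537  rot [-0.0018 -0.008  -0.0042]  F sp [ 0.02 -0.31] -0.10 w 0.0232
```

Request:
jog_arm(
  series=[
    {"x":-0.0015,"y":0,"z":-0.004,"rx":0,"ry":0,"rz":0},
    {"x":0,"y":0,"z":-0.005,"rx":0,"ry":0,"rz":0},
    {"x":0,"y":0,"z":-0.005,"rx":0,"ry":0,"rz":0},
    {"x":0,"y":0,"z":-0.005,"rx":0,"ry":0,"rz":0},
    {"x":0,"y":0,"z":-0.005,"rx":0,"ry":0,"rz":0},
    {"x":0,"y":0,"z":-0.005,"rx":0,"ry":0,"rz":0},
    {"x":0,"y":0,"z":-0.01,"rx":0,"ry":0,"rz":0},
    {"x":0,"y":0,"z":-0.02,"rx":0,"ry":0,"rz":0},
    {"x":0,"y":0,"z":-0.02,"rx":0,"ry":0,"rz":0},
    {"x":0,"y":0,"z":0,"rx":0,"ry":0,"rz":0},
    {"x":0,"y":0,"z":0,"rx":0,"ry":0,"rz":0},
  ],
  claw=0.25,
)

```text
time: 13.68
tool_pos: [0.552, 0.1168, 0.1408]
ee_rot: [3.14, -0.01, 0.266]
wrist_force: [-0.7, -0.3, -0.9]
width: 0.0235
```

```bash
python3 -c "
from h import *
st(); s=snap('wrist','w11.png'); st()
a=cv2.imread('pics/w11.png'); cv2.imwrite('pics/w11b.png',cv2.resize(a[150:350,280:500],None,fx=3,fy=3,interpolation=2))
"
```

```text
t 13.68 sp xy [-0.0547  0.0051] z 0.1408  rot [-0.0019 -0.01   -0.0043]  F sp [-0.78 -0.12] -0.86 w 0.0235
t 13.73 sp xy [-0.0543  0.005 ] z 0.1411  rot [-0.0021 -0.0111 -0.0043]  F sp [-0.5  -0.72] 1.48 w 0.0238
```

View pics/w11b.png

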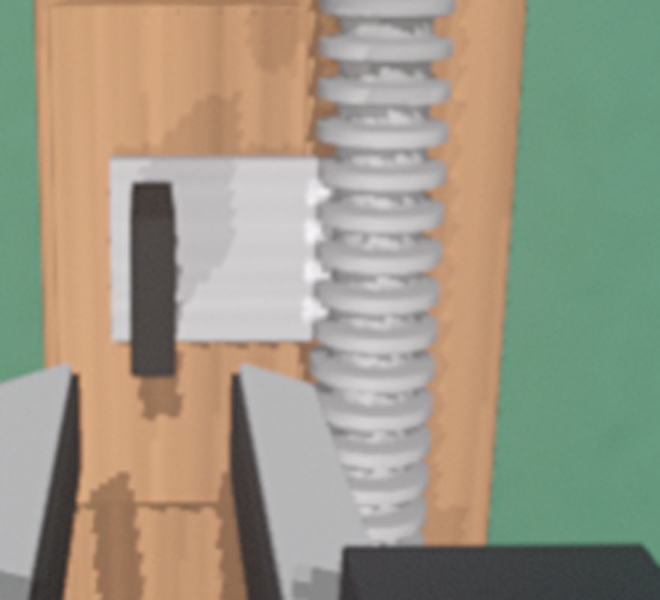

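```bash
python3 -c "
from h import *
s=pickle.load(open('pics/w11.png.pkl','rb'))
B=lambda p:[280+(p[0]+.5)/3-.5,150+(p[1]+.5)/3-.5]
r=lambda P:((P[:,:2]-O)@R2(TH)).round(4)
pl=onz(s,[B(p) for p in [(110,156),(319,156),(311,341),(112,341)]],.032);print(r(pl))
print(r(onz(s,[B(p) for p in [(318,130),(315,292),(312,365),(310,405)]],.026)))
print(np.arctan2(*(pl[1]-pl[0])[[1,0]])-TH,np.arctan2(*(pl[2]-pl[3])[[1,0]])-TH)
"; python3 -c "
from h import *
s=snap('scene','sc2.png'); t=snap('top','top2.png')
a=cv2.imread('pics/sc2.png'); cv2.imwrite('pics/sc2z.png',cv2.resize(a[165:365,165:455],(800,552),interpolation=3))"
```

```text
[[-0.0649  0.0289]
 [-0.0145  0.0286]
 [-0.0151 -0.0185]
 [-0.0651 -0.0181]]
[[-0.0141  0.034 ]
 [-0.0136 -0.0074]
 [-0.0137 -0.0271]
 [-0.0139 -0.0381]]
-0.00526890758520987 -0.007764734367074366
```

View pics/sc2z.png

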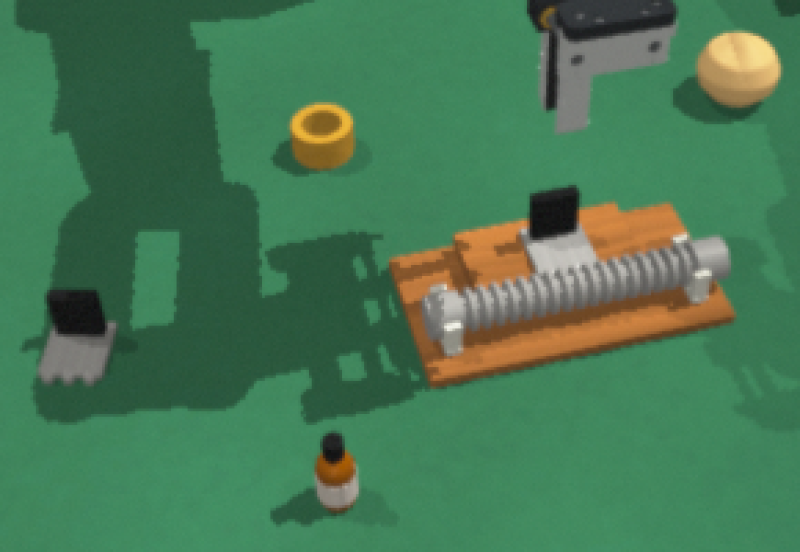

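```bash
python3 -c "
from h import *
st(); print(ticket.close_job())"
```

```text
t 13.83 sp xy [-0.0553  0.0052] z 0.1393  rot [-0.0016 -0.0077 -0.0043]  F sp [-0.09 -1.31] 0.01 w 0.0235
the job is handed in; nothing more can be done
None
```

The four-toothed leaf is home in the thread, released and lying on the ledge. I handed the job in at 13.8 s; the system reports no verdict.

I picked the leaf up by its bar, laid it on the ledge and lined its teeth up with the grooves using the wrist camera. I then slid it in gently in small steps. I pressed it home for about 1 s. The wrist force was about 5 N along the push (6.3 N at most in the readings, limit 16 N), and the spindle had moved about 2.3 mm in its clips. I eased the pressure off, opened the gripper slightly and lifted clear.

**Last checks:**
- **Fit:** all four teeth sit in the grooves, and the front edge is about 1 mm or less from its home position. The last raw reading put the edge at -14.8 mm against -16 mm nominal. The crests read about 1 mm off in that same picture, so I put the true position at about -15.8 mm.
- **Squareness and flatness:** the leaf is square to the spindle within about 0.008 rad. It looks flat on the ledge in the pictures; I did not measure the tilt.
- **Other things:** the three-toothed leaf, bottle, peach and nut look unmoved in the scene picture, judged by eye. The gripper touches nothing.

**What did not go as commanded:**
- **Arm accuracy:** the arm often missed its commanded moves by a few millimetres, so I corrected in small steps.
- **Downward force:** while pressing, the tool tipped slightly and pushed the leaf onto the ledge with up to about 7 N, which I partly corrected.

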